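# Open the vent of the cone dryer

## Robot

A 7-joint arm with a two-finger parallel gripper is mounted at the origin on the work surface. World frame = base frame: x ahead of the robot, y to its left, z up, the work surface at z = 0. Lengths are in m, angles in rad, forces in N, time in s.
With the tool pointing down it reaches from about 0.425 to 0.925 m from the base axis. Payload 6.8 kg.
Tool frame: the origin (TCP) lies midway between the tips of the shut fingers; the grasp point (between the pads) lies 19 mm behind it; z points along the fingers, y is the direction in which the jaws open and shut (so a half turn about z gives the same grasp; the last joint's range is limited). The gripper opens to 85 mm and grips with 20 to 120 N. Pads are 22 mm wide; open, the fingers measure 114 mm over their backs; the gripper's body (76 mm by 85 mm) begins 54 mm behind the grasp point. The pads swing forward as they close: fully open they stand 13 mm farther back than shut.
Start: joints at [1.215, 0.477, 0.022, 1.555, -0.011, 1.109, -0.083], TCP at [0.166, -0.654, 0.231] pointing down, gripper open.
Joint ranges: [-2.96, 2.96], [-0.34, 2.1], [-1.41, 1.46], [0.24, 2.44], [-1.37, 4.51], [0.17, 1.92], [-2.96, 2.96]. Speed limits (rad/s): [2.39, 2.39, 3.14, 3.14, 3.14, 3.14, 3.14].

## Interface

Orientations are given as a unit quaternion [w, x, y, z].
In Python, from station import bot, vision gives the robot as it stands.
- The arm moves only by the tool move_arm, never from a script. Its argument "increments" is text: rows parted by semicolons, each of 7 numbers parted by spaces: the opening, from 0 (shut) to 1 (fully open), then the shift along the world's x, y, z in mm, then the turn, a rotation vector about the world's x, y, z in rad. In form: grip x y z rx ry rz; .... A call has exactly 8 rows; each row shifts and turns the commanded pose from where the row before left it; what a row does not reach is not made up. A row lasts 1/8 s, in which the tool goes at most 62.5 mm and 10.7 degrees, less where a joint would pass 70% of its speed; a pose out of reach is approached as far as the arm can. A call with a gripper value outside its range is refused whole. The fingers move at their own pace and stop on an object; "newtons" is the grip in N (left out, the last holds). Time passes only in rows, so rows that do not move let the fingers close, or fill a call up. It gives the time, the measured TCP pose, the force and the opening at its end, in the units of the state.
- bot.get_obs(): the state, without advancing time (a new reading comes with each control period).
- vision.read_camera(name): name is "scene" or "side" or "wrist"; returns (picture, depth): 420x560x3 uint8, red, green, blue; 420x560 float32, m along the optical axis (not along the pixel's ray), 0 where there is no reading.
- vision.calibration(name): a dict with "fx", "fy", "cx", "cy" (pixels), "k1" (the pictures are not rectified: a ray, as slopes to the right and down, at radius r is drawn at 1 + k1 r^2 times it, then the intrinsics apply), "R" (3x3) and "t" (3): a world point X has camera coordinates R X + t; the wrist camera has in their place "hand_eye" (4x4, takes a point from camera to tool coordinates, whose origin is the TCP and whose axes are the flange's). Camera axes: x right, y down, z forward; pixel columns grow to the right and rows downward; lengths in m; the calibration is good to about 2 mm. A picture is of the moment at which its call begins: read the wrist's pose just before it. calibration takes no time and is no camera call.
- bot.hand_in(): hands the job in, once; it reports no verdict.
The state is a dict: "t": time; "q": joint angles; "joint_vel": joint speeds; "joint_torque": joint torques, N m; "eef_pos": TCP position; "tool_rot": TCP orientation; "contact_force": force on the tool from outside, world axes, zero at the start; "torque": the same for the moment, N m; "gripper_width": opening from 0.0 (shut) to 1.0 (fully open).
Only numpy, scipy, OpenCV 4.12 (cv2) and the standard library are available. Lean on these libraries where they do the work, as an engineer would, in place of code of your own. Each camera call takes 0.05 s, during which the arm holds its last target.

## Task

Open the vent of the low cone dryer fully: take its upright lever, work it through the zigzag gate from the shut slot (at the dryer's right, as the robot sees it) to the last slot at the left, and push it all the way home to that slot's far end, then let go. Leave the look-alike lever in the straight slot of the smaller fan box where it is.

Things in the scene. Friction and masses are not known exactly. Their poses are not given: they have to be found in the camera images.
- dryer: Cone dryer: fixed low plywood chest 260 (x) x 280 (y) x 110 (z) mm, aluminium top with a zigzag gate and, beyond it, a vent whose shutter opens as the lever goes left. Origin: centre of the underside, on the table; x away from the robot, y left, z up, turned at most 15 deg. Stands left or right of the robot, fan box on the other side. A 40 mm tall pine cone stands on its far left corner.
- vent_gate (a point): Middle of the gate, flush with the dryer's top (110 mm up), axes as the dryer. Rigid S of 24 mm slots for a 10 mm stem. Path of the stem's centre, x, y in mm from here: shut slot, x -20 to +20 at y -48; left along x +20 to y 0; back along y 0 to x -20; left along x -20 to y +48; then along y +48 to x +20: home end. Stem has 7 mm play to each side and past the path's ends.
- vent_grip (a point): Grip point of the dryer's lever, on the axis of its upright black handle, 158 mm above the table. Handle: cylinder 26 mm across, 132 to 182 mm above the table, on a 10 mm steel stem. It stays upright, slides level in x and y against some 1.5 N friction each way and stays where left. Starts in the shut slot, at x -22 to -2 mm, y -51 to -45 mm from the gate's middle.
- fan_grip (a point): Grip point of the look-alike lever (same handle, same height) on the fan box, a fixed plywood box 180 x 180 x 110 mm with a round fan grille and one straight slot. Not to be moved.

How it is judged:
At the end, for the whole second after the job is handed in: The dryer's lever stands released in the last (left) slot of the gate, at its far end: at least 10 mm beyond the gate's middle (x) and at least 36 mm to the left of it (y); the slot's home end is at 20, 48 mm (x of vent_grip in the frame of vent_gate above 0.01 m and y of vent_grip in the frame of vent_gate above 0.036 m); the robot touches nothing.
It fails at once if the look-alike lever on the fan box is moved by more than 12 mm (distance of fan_grip from where it was at the start of the episode above 0.012 m).
It also fails if it takes over 35 s, if anything falls off the work surface, if the arm or the gripper's body presses on something with over 40 N, if the wrist force passes 120 N, or if a joint passes its speed limit or range.

## Working session

There is one attempt and no reset: what is moved stays moved. The work goes in short steps, Python scripts to look and compute and a tool call to move; the robot and the scene stay as the last step left them, time stands still between calls to the robot, and variables do not carry over. Pictures are saved under pics/ and viewed, and the job is handed in when it is done.

Besides the shell and the picture viewer there is one more tool, called after "Request:" as name(argument=value, ...) on one line, values as JSON. move_arm: Moves the arm, as the interface text tells. Its arguments: {"type":"object","properties":{"increments":{"type":"string"},"newtons":{"type":"number"}},"required":["increments"]}

```bash
ls; mkdir -p pics
python3 - <<'E'
from station import bot, vision
import cv2,numpy as np
o=bot.get_obs();print({k:np.round(v,4).tolist() for k,v in o.items()})
for n in ["scene","side"]:
    p,d=vision.read_camera(n);cv2.imwrite(f"pics/{n}0.png",p[:,:,::-1]);np.save(f"{n}0.npy",p);np.save(f"{n}0d.npy",d)
    print({k:np.round(v,4).tolist() for k,v in vision.calibration(n).items()})
E
```

```text
pics
{'t': 0.0, 'q': [1.2149, 0.4778, 0.0223, 1.5565, -0.0115, 1.1093, -0.0831], 'joint_vel': [-0.0015, -0.0003, 0.0001, 0.0001, -0.0003, 0.0011, 0.0005], 'joint_torque': [0.0004, -59.6453, 1.6078, -28.1193, 0.0124, 0.0094, -0.0], 'eef_pos': [0.1654, -0.6538, 0.2303], 'tool_rot': [-0.0009, 0.9923, 0.1236, -0.0002], 'contact_force': [0.1685, -0.7996, -0.1475], 'torque': [-0.0644, 0.033, 0.0297], 'gripper_width': 0.9985}
{'fx': 494.1496, 'fy': 494.1496, 'cx': 268.1069, 'cy': 207.2541, 'k1': -0.0781, 'R': [[-0.2667, 0.9637, 0.0122], [0.8346, 0.2372, -0.4971], [-0.4819, -0.1224, -0.8676]], 't': [0.1596, -0.4008, 1.4535]}
{'fx': 403.298, 'fy': 403.298, 'cx': 284.1374, 'cy': 211.9069, 'k1': -0.0152, 'R': [[0.9833, -0.1817, -0.0135], [-0.1196, -0.5877, -0.8002], [0.1375, 0.7884, -0.5996]], 't': [-0.5172, 0.1667, 0.7315]}
```

View pics/scene0.png

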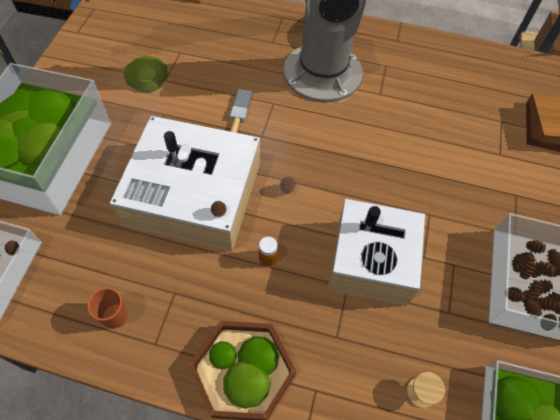

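View pics/side0.png

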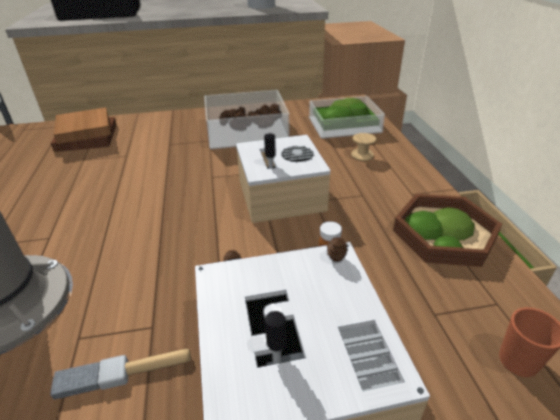

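Run:
```python
import cv2,numpy as np
p=np.load("scene0.npy")[:,:,::-1];cv2.imwrite("pics/sz.png",cv2.resize(p[110:250,105:275],None,fx=4.5,fy=4.2,interpolation=cv2.INTER_CUBIC))
p=np.load("side0.npy")[:,:,::-1];cv2.imwrite("pics/dz.png",cv2.resize(p[230:420,180:440],None,fx=3,fy=3,interpolation=cv2.INTER_CUBIC))
```

```text
(no output)
```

View pics/sz.png

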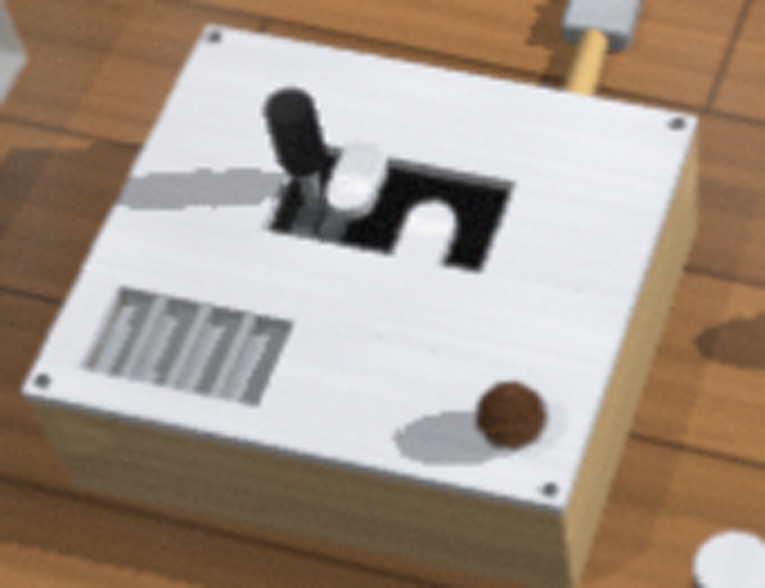

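View pics/dz.png

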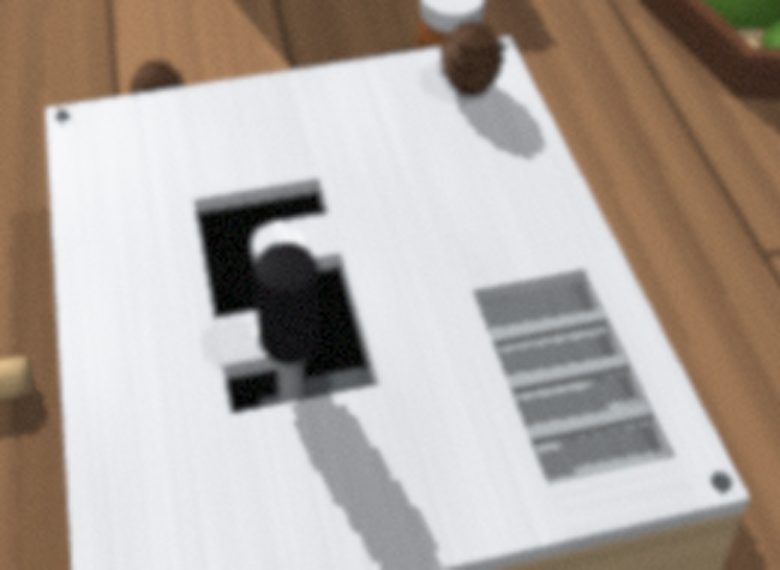

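```bash
cat > h.py <<'E'
import numpy as np,cv2
from station import vision
def ray(n,u,v):
    c=vision.calibration(n);R=np.array(c["R"]);t=np.array(c["t"])
    K=np.array([[c["fx"],0,c["cx"]],[0,c["fy"],c["cy"]],[0,0,1.]])
    s=cv2.undistortPoints(np.array([[[u,v]]],float),K,np.array([c["k1"],0,0,0.,0]))[0,0]
    return -R.T@t, R.T@np.array([s[0],s[1],1])
def hit(n,u,v,z):
    o,d=ray(n,u,v);return o+d*(z-o[2])/d[2]
E
python3 - <<'E'
from h import *
S=lambda u,v:(105+(u+.5)/4.5-.5,110+(v+.5)/4.2-.5)
D=lambda u,v:(180+(u+.5)/3-.5,230+(v+.5)/3-.5)
pr=lambda l,P:print(l,np.round(P*1000,1))
sc={}
for l,u,v in [("screw NR",214,36),("screw NL",678,123),("screw FL",549,490),("screw FR",41,381),("rect NL",513,183),("rect FL",483,270),("rect FR",270,230)]:
    sc[l]=hit("scene",*S(u,v),.11);pr("scene "+l,sc[l])
sd={}
for l,u,v in [("screw NL",62,116),("screw FR",721,482),("rect NL",195,203),("rect FL",319,180),("rect FR",375,382),("rect NR",232,411)]:
    sd[l]=hit("side",*D(u,v),.11);pr("side "+l,sd[l])
for r in [sc,sd]:
    a=r["screw FR"]-r["screw NL"];print("diag mid",(r["screw FR"]+r["screw NL"])/2,np.degrees(np.arctan2(a[1],a[0])))
a=sc["screw NL"]-sc["screw NR"];b=sc["screw FL"]-sc["screw FR"];c=sc["screw FR"]-sc["screw NR"];d=sc["screw FL"]-sc["screw NL"]
for x in(a,b):print(np.hypot(*x[:2]),np.degrees(np.arctan2(-x[0],x[1])))
for x in(c,d):print(np.hypot(*x[:2]),np.degrees(np.arctan2(x[1],x[0])))
e=sd["rect NL"]-sd["rect NR"];print(np.hypot(*e[:2]),np.degrees(np.arctan2(-e[0],e[1])))
for nm,r in(("scene",sc),("side",sd)):pr(nm+" rect mid",(r["rect NL"]+r["rect FR"])/2)
pr("side mid2",(sd["rect NR"]+sd["rect FL"])/2)
pr("handle top scene",hit("scene",*S(291,106),.182)); pr("handle top side",hit("side",*D(286,268),.182))
# scene handle bottom center / stem
pr("handle bottom side",hit("side",*D(288,348),.132));pr("handle bottom scene",hit("scene",*S(307,160),.132))
pr("fan scene top",hit("scene",375,212,.182))
E
```

```text
scene screw NR [ 383.2 -359.4  110. ]
scene screw NL [375.5 -95.2 110. ]
scene screw FL [620.4 -88.6 110. ]
scene screw FR [ 627.4 -352.5  110. ]
scene rect NL [ 440.  -166.7  110. ]
scene rect FL [ 500.  -162.9  110. ]
scene rect FR [ 504.9 -278.   110. ]
side screw NL [374.1 -95.2 110. ]
side screw FR [ 625.7 -352.   110. ]
side rect NL [ 437.3 -168.9  110. ]
side rect FL [ 499.7 -165.9  110. ]
side rect FR [ 501.9 -282.3  110. ]
side rect NR [ 440.5 -284.3  110. ]
diag mid [ 0.50142563 -0.22382188  0.11      ] -45.609511745963495
diag mid [ 0.49989836 -0.22361955  0.11      ] -45.592341164695114
0.2643708080136844 1.6677921244444869
0.2638986855793928 1.5190366950152807
0.2442567983390679 1.6402474905302007
0.24494263374659617 1.5296798691641915
0.11549054504526178 1.6180600454817233
scene rect mid [ 472.4 -222.4  110. ]
side rect mid [ 469.6 -225.6  110. ]
side mid2 [ 470.1 -225.1  110. ]
handle top scene [ 470.3 -267.5  182. ]
handle top side [ 467.3 -272.6  182. ]
handle bottom side [ 466.5 -273.9  132. ]
handle bottom scene [ 468.9 -267.7  132. ]
fan scene top [540.8 209.1 182. ]
```

Request:
move_arm(increments="1 25 32 2 0 0 0;1 25 32 2 0 0 0;1 25 32 2 0 0 0;1 25 32 2 0 0 0;1 25 32 2 0 0 0;1 25 32 2 0 0 0;1 25 32 2 0 0 0;1 25 32 2 0 0 0", newtons=40)

```text
t: 1.1
eef_pos: [0.3661, -0.3971, 0.2471]
tool_rot: [-0.0, 0.992, 0.124, -0.0]
contact_force: [0.3, 0.5, 0.1]
gripper_width: 1.001
```

Request:
move_arm(increments="1 17 21 0 0 0 0;1 17 21 0 0 0 0;1 17 21 0 0 0 0;1 17 21 0 0 0 0;1 17 21 0 0 0 0;1 17 21 0 0 0 0;1 0 0 0 0 0 0;1 0 0 0 0 0 0")

```text
t: 2.1
eef_pos: [0.4668, -0.2731, 0.247]
tool_rot: [0.0, 0.992, 0.123, -0.0]
contact_force: [-0.1, -1.0, -0.4]
gripper_width: 0.994
```

Run:
```python
from station import bot, vision
import cv2,numpy as np
print(bot.get_obs()["eef_pos"])
ps=[vision.read_camera(n)[0] for n in("wrist","side")]
cv2.imwrite("pics/w1.png",ps[0][:,:,::-1]);cv2.imwrite("pics/d1.png",ps[1][:,:,::-1])
```

```text
[ 0.46677472 -0.27314268  0.24701103]
```

View pics/w1.png

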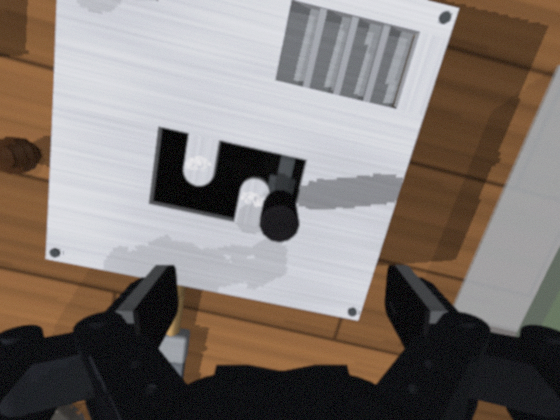

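View pics/d1.png

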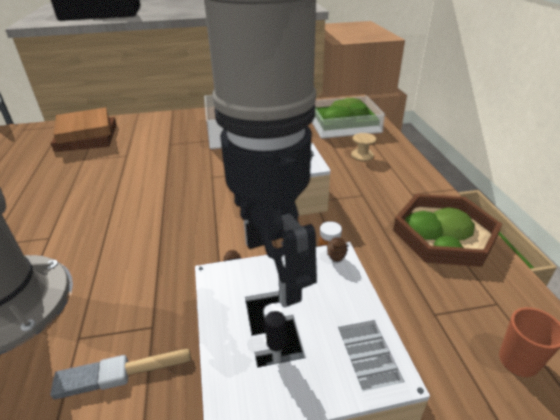

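Run:
```python
from h import *
from station import bot
from scipy.spatial.transform import Rotation as Ro
o=bot.get_obs();c=vision.calibration("wrist")
w,x,y,z=o["tool_rot"];Rt=Ro.from_quat([x,y,z,w]).as_matrix();H=np.array(c["hand_eye"])
K=np.array([[c["fx"],0,c["cx"]],[0,c["fy"],c["cy"]],[0,0,1.]])
def hw(u,v,z):
    s=cv2.undistortPoints(np.array([[[u,v]]],float),K,np.array([c["k1"],0,0,0.,0]))[0,0]
    p=o["eef_pos"]+Rt@H[:3,3];d=Rt@H[:3,:3]@np.array([s[0],s[1],1]);return np.round((p+d*(z-p[2])/d[2])*1000,1)
print("handle",hw(280,224,.182))
for l,u,v in [("NR",352,312),("NL",54,253),("FR",445,17),("rect FL",159,127),("rect NL",150,203),("rect FR",306,159)]:print(l,hw(u,v,.11))
```

```text
handle [ 469.1 -271.5  182. ]
NR [ 382.1 -360.3  110. ]
NL [374.9 -94.7 110. ]
FR [ 627.6 -354.   110. ]
rect FL [ 501.4 -165.4  110. ]
rect NL [ 438.8 -167.5  110. ]
rect FR [ 505.5 -283.6  110. ]
```

Request:
move_arm(increments="1 2 2 -18 0 0 0;1 0 0 -18 0 0 0;1 0 0 -18 0 0 0;1 0 0 -18 0 0 0;1 0 0 -18 0 0 0;1 0 0 -18 0 0 0;1 0 0 0 0 0 0;1 0 0 0 0 0 0")

```text
t: 3.2
eef_pos: [0.4696, -0.2705, 0.1393]
tool_rot: [-0.0, 0.992, 0.123, 0.0]
contact_force: [-0.3, 0.6, 0.4]
gripper_width: 0.997
```

Request:
move_arm(increments="0 0 0 0 0 0 0;0 0 0 0 0 0 0;0 0 0 0 0 0 0;0 0 0 0 0 0 0;0 0 0 0 0 0 0;0 0 0 0 0 0 0;0 0 0 0 0 0 0;0 0 0 0 0 0 0")

```text
t: 4.2
eef_pos: [0.4698, -0.2705, 0.1397]
tool_rot: [0.0, 0.992, 0.124, 0.0]
contact_force: [-2.2, 0.2, 5.5]
gripper_width: 0.298
```

Run:
```python
from station import bot, vision
import cv2,numpy as np
o=bot.get_obs();print(o["t"],o["eef_pos"],o["contact_force"],o["gripper_width"])
ps=[vision.read_camera(n)[0] for n in("wrist","side")]
cv2.imwrite("pics/w2.png",np.hstack([cv2.resize(p,(400,300)) for p in ps])[:,:,::-1])
```

```text
4.2 [ 0.46981378 -0.27050496  0.13970073] [-2.17418319  0.23150218  5.47633657] 0.2976271721063806
```

View pics/w2.png

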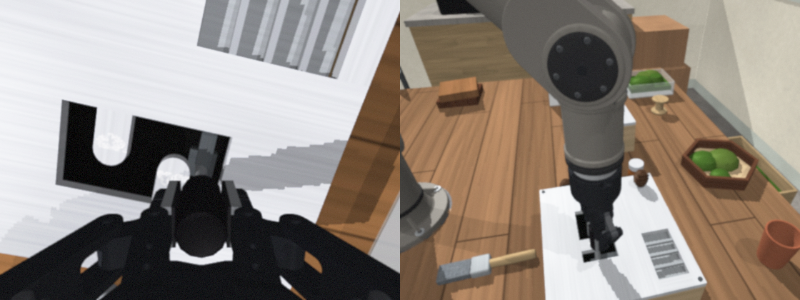

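Request:
move_arm(increments="0 6 -1 0 0 0 0;0 6 0 0 0 0 0;0 6 0 0 0 0 0;0 5 0 0 0 0 0;0 0 0 0 0 0 0;0 0 0 0 0 0 0;0 0 0 0 0 0 0;0 0 0 0 0 0 0")

```text
t: 5.3
eef_pos: [0.4933, -0.2712, 0.1397]
tool_rot: [0.0, 0.992, 0.124, 0.001]
contact_force: [0.2, 1.6, 5.2]
gripper_width: 0.292
```

Request:
move_arm(increments="0 0 8 0 0 0 0;0 0 8 0 0 0 0;0 0 8 0 0 0 0;0 0 8 0 0 0 0;0 -1 8 0 0 0 0;0 0 8 0 0 0 0;0 0 0 0 0 0 0;0 0 0 0 0 0 0")

```text
t: 6.3
eef_pos: [0.4916, -0.2225, 0.1396]
tool_rot: [-0.0, 0.992, 0.124, 0.0]
contact_force: [0.1, 1.3, 7.3]
gripper_width: 0.293
```

Request:
move_arm(increments="0 -7 -1 0 0 0 0;0 -7 -1 0 0 0 0;0 -7 0 0 0 0 0;0 -7 -1 0 0 0 0;0 -7 0 0 0 0 0;0 -6 0 0 0 0 0;0 0 0 0 0 0 0;0 0 0 0 0 0 0")

```text
t: 7.3
eef_pos: [0.4501, -0.226, 0.1396]
tool_rot: [-0.0, 0.992, 0.124, -0.0]
contact_force: [-1.5, -0.4, 8.7]
gripper_width: 0.293
```

Request:
move_arm(increments="0 0 8 0 0 0 0;0 0 8 0 0 0 0;0 0 8 0 0 0 0;0 0 8 0 0 0 0;0 0 8 0 0 0 0;0 0 8 0 0 0 0;0 0 0 0 0 0 0;0 0 0 0 0 0 0")

```text
t: 8.3
eef_pos: [0.4502, -0.1777, 0.1396]
tool_rot: [-0.0, 0.992, 0.124, -0.0]
contact_force: [-1.1, 1.5, 8.3]
gripper_width: 0.289
```

Run:
```python
from station import bot, vision
import cv2,numpy as np
o=bot.get_obs();print(o["t"],o["eef_pos"],o["contact_force"],o["gripper_width"])
ps=[vision.read_camera(n)[0] for n in("wrist","side")]
cv2.imwrite("pics/w3.png",np.hstack([cv2.resize(p,(400,300)) for p in ps])[:,:,::-1])
```

```text
8.3 [ 0.45016418 -0.17771932  0.13958518] [-1.0798785   1.45664203  8.28825396] 0.2894293348046835
```

View pics/w3.png

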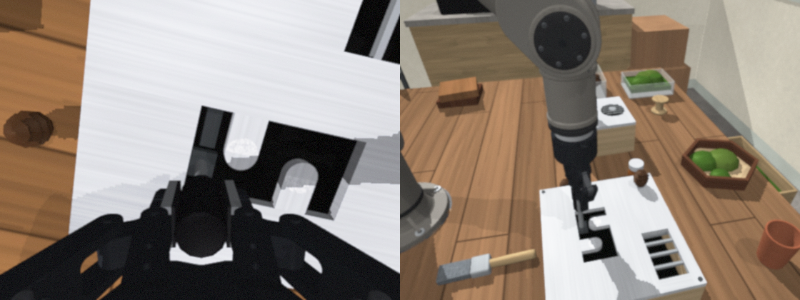

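Request:
move_arm(increments="0 7 1 0 0 0 0;0 7 0 0 0 0 0;0 7 0 0 0 0 0;0 7 0 0 0 0 0;0 7 0 0 0 0 0;0 7 0 0 0 0 0;0 1 0 0 0 0 0;0 0 0 0 0 0 0")

```text
t: 9.4
eef_pos: [0.4936, -0.1767, 0.1396]
tool_rot: [-0.0, 0.992, 0.124, 0.0]
contact_force: [-0.4, 1.7, 7.9]
gripper_width: 0.291
```

Request:
move_arm(increments="1 0 0 0 0 0 0;1 0 0 0 0 0 0;1 0 0 0 0 0 0;1 0 0 0 0 0 0;1 0 0 0 0 0 0;1 0 0 0 0 0 0;1 0 0 0 0 0 0;1 0 0 0 0 0 0")

```text
t: 10.4
eef_pos: [0.4936, -0.1774, 0.1393]
tool_rot: [0.0, 0.992, 0.124, 0.0]
contact_force: [0.3, 0.2, 0.4]
gripper_width: 1.004
```

Request:
move_arm(increments="1 0 0 18 0 0 0;1 0 0 20 0 0 0;1 0 0 20 0 0 0;1 0 0 20 0 0 0;1 0 0 20 0 0 0;1 0 0 20 0 0 0;1 0 0 0 0 0 0;1 0 0 0 0 0 0")

```text
t: 11.4
eef_pos: [0.4931, -0.1773, 0.2565]
tool_rot: [-0.0, 0.992, 0.124, -0.0]
contact_force: [0.0, 0.3, 0.1]
gripper_width: 1.001
```

Run:
```python
from station import bot, vision
import cv2,numpy as np
o=bot.get_obs();print(o["t"],o["eef_pos"],o["tool_rot"],o["contact_force"],o["gripper_width"])
for n in("wrist","side","scene"):cv2.imwrite(f"pics/{n}4.png",vision.read_camera(n)[0][:,:,::-1])
```

```text
11.4 [ 0.49307474 -0.17731616  0.25647719] [-1.62892538e-04  9.92334882e-01  1.23576764e-01 -4.89613714e-04] [0.03866372 0.30592703 0.13697491] 1.000572520264675
```

View pics/wrist4.png

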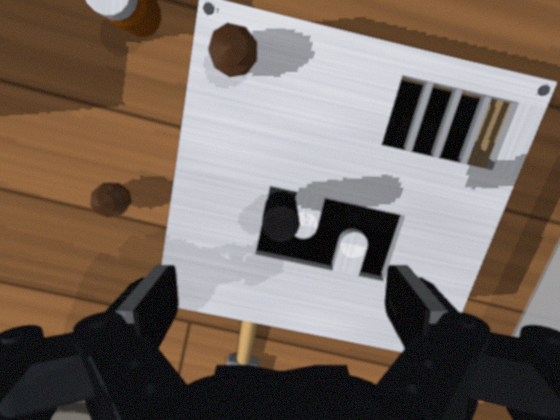

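View pics/scene4.png

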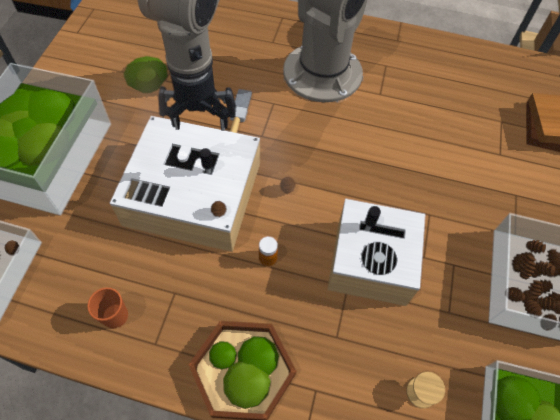

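```bash
python3 -c "
from station import bot
print(bot.hand_in())"
```

```text
the job is handed in; nothing more can be done
None
```

The dryer's lever now stands released at the home end of the last (left) slot, and the job was handed in just after 11.4 s on the robot's clock. No verdict was reported.

- **What I did:** I located the gate and handle from the scene and side views and checked both with the wrist camera; they agreed to within about 6 mm. I then gripped the handle at 40 N and worked it through the gate: +x, left, −x, left, +x. I let go and lifted the gripper clear.
- **Lever position:** At release the gripper put the handle about 22 mm beyond the gate's middle and 48 mm to its left; at least 10 and 36 mm are needed. The last wrist picture shows it standing in the last slot's far end, and the vent's shutter is open.
- **Forces and contact:** The measured force stayed below 10 N at the end of every move, and was about 0.3 N after I lifted clear, so the gripper is touching nothing.
- **Fan box:** In the last scene picture its lever is at the same pixels as at the start. I checked this by eye, not by measurement.

No check failed.

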